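# Hold the pan clip open over the saucepan rim

## Robot

A 6-joint arm with a two-finger parallel gripper is mounted at the origin on a cart in front of the work surface, level with it; the furniture and walls round the work are solid. World frame = base frame: x ahead of the robot, y to its left, z up, the work surface at z = 0. Lengths are in m, angles in rad, forces in N, time in s.
With the tool pointing down it reaches from about 0.3 to 0.875 m from the base axis. Payload 6.4 kg.
Tool frame: the origin (TCP) lies midway between the tips of the shut fingers; the grasp point (between the pads) lies 19 mm behind it (grasp_offset is the distance from the TCP to the grasp point, in m); z points along the fingers, y is the line along which they close (so a half turn about z gives the same grasp; the last joint's range is limited). The gripper opens to 85 mm and grips with 20 to 120 N. Pads are 22 mm wide; open, the fingers measure 114 mm over their backs; the gripper's body (76 mm by 85 mm) begins 54 mm behind the grasp point. The pads swing forward as they close: fully open they stand 13 mm farther back than shut.
Start: joints at [-1.406, 0.181, 1.607, -0, 1.354, -0.206], TCP at [0.208, -0.536, 0.231] pointing down, gripper open.
Joint ranges: [-2.99, 2.99], [-0.89, 2.07], [0.3, 2.58], [-1.14, 4.28], [0, 2.63], [-3.12, 3.12]. Speed limits (rad/s): [2.57, 2.57, 3.01, 3.14, 3.14, 3.14].

## Interface

Orientations are given as a unit quaternion [w, x, y, z].
In Python, from bench import * gives the robot as it stands. The module is installed in compiled form; this text tells all that it offers.
- The arm moves only by the tool servo_tool, never from a script. Its argument "commands" is text: rows parted by semicolons, each of 7 numbers parted by spaces: the turn, a rotation vector about the tool's x, y, z in rad, then the shift along the tool's x, y, z in mm, then the opening, from 0 (shut) to 1 (fully open). In form: wx wy wz dx dy dz claw; .... A call has 1 to 5 rows; each row shifts and turns the commanded pose from where the row before left it, along the tool's axes as they then stand; what a row does not reach is not made up. A row lasts 1/8 s, in which the tool goes at most 62.5 mm and 10.7 degrees, less where a joint would pass 70% of its speed; a pose out of reach is approached as far as the arm can. A call with a gripper value outside its range is refused whole. The fingers move at their own pace and stop on an object; the grip force is fixed at half the most. Time passes only in rows, so rows that do not move let the fingers close. It gives the time, the measured TCP pose, the force, the opening and the grip force at its end, in the units of the state.
- get_obs(): the state, without advancing time (a new reading comes with each control period).
- camera(name): name is "side" or "top"; returns the picture (420x560x3 uint8, blue, green, red); there is no depth.
- calibration(name): a dict with "fx", "fy", "cx", "cy" (pixels), "R" (3x3) and "t" (3): a world point X has camera coordinates R X + t. Camera axes: x right, y down, z forward; pixel columns grow to the right and rows downward; lengths in m; the calibration is good to about 2 mm. A picture is of the moment at which its call begins. calibration takes no time and is no camera call.
- hand_in(): hands the job in; it is judged then, once.
The state is a dict: "time_s": time; "q": joint angles; "dq": joint speeds; "joint_efforts": joint torques, N m; "eef_pos": TCP position; "eef_rot": TCP orientation; "wrist_force": force on the tool from outside, world axes, zero at the start; "torque": the same for the moment, N m; "opening": opening from 0.0 (shut) to 1.0 (fully open); "grasp_force": force on a finger pad.
Only numpy, scipy, OpenCV 4.12 (cv2) and the standard library are available. Lean on these libraries where they do the work, as an engineer would, in place of code of your own. Each camera call takes 0.05 s, during which the arm holds its last target. There are 200 camera calls.

## Task

I am about to boil caramel: lift the lid off the saucepan on the worktop by its bow handle and lower it, without dropping it, flat onto the round cork mat. Then squeeze the spring clip open, take it off the wall of the steel tray and bring it over the pan's rim, the jaw with the probe tube inside the pan, the plain jaw outside, both reaching well down past the rim and neither touching the pan. Finish while still holding it there, squeezed wide open, ready for me to set it, and leave the pan, the tray and everything else where they stand.

Things in the scene. Friction and masses are not known exactly. Their poses are not given: they have to be found in the camera images.
- pan: steel saucepan, 190 mm across, 110 mm high, long handle; origin under it on the worktop surface, 95 mm from the pan's axis towards the handle; its +y points from the origin to the pan's axis, the handle sticks out along its -y (to 287 mm from the axis, 73 to 106 mm high). Loose, 0.8 to 1.05 kg, empty
- pan_rim (a point): centre of the pan's mouth, on its axis at the height of the rim's top (110 mm above the worktop). The upright wall is 2 mm thick at 88 to 90 mm radius; its top 3 mm flares out into a lip, 88 to 95.5 mm radius
- lid: steel pan lid, 182 mm across, 49 mm high overall, 0.24 to 0.37 kg, lying loose on the rim (its rim plate stands on the lip, a 4.5 mm deep step sits inside the pan); origin at the centre of its underside, z up
- lid_bow (a point): middle of the lid's bow handle: a straight bar 8 mm thick and 70 mm long that runs along the lid's y (this entry has the lid's axes), 43 mm above the lid's underside, with 30 mm of free space below it
- mat: round cork mat for the lid, 170 mm across, 8 mm thick, fixed; origin at the centre of its underside
- tray: loose steel tray, open box 110 mm (its x) by 150 mm (its y), 50 mm high, walls 3 mm with a rolled rim 6 mm thick, rounded corners, with a dial thermometer lying in its far half; origin under its centre; the wall at x = -53.5 mm (the near one) carries the clip. About 0.6 kg
- clip: pan clip, two steel levers on a spring hinge, 16 mm wide, 60 g; this body is the lever with the probe tube. Origin on the hinge axis (its y); z up to the tails, x from the plain jaw to the tube jaw. At the start it pinches the tray's near wall, tube on the inside, hinge 26 mm above the wall's top, jaw ends 46 mm below the hinge. A lever leans by half the joint value as the clip opens evenly
- clip_grips (a point): point midway between the two black rubber grips of the tails, 31 mm above the hinge. At rest the grips splay upwards, 17 to 42 mm above the hinge, 33 (low) to 49 mm (top) over all along the clip's x. Squeeze them along x: the jaws open, with about 3 N at first, 7 to 10 N at the stop, where the grips are upright, 22 mm over all; meanwhile the hinge sinks about 6 mm between the fingers
- tube_tip (a point): lower end of the jaw with the 8 mm probe tube, which stands on that jaw's outer side, out to 16.5 mm from the clip's middle plane. Squeezed to the stop, the two jaw ends are 30 mm apart, 44 mm below the hinge; 26 mm below the hinge the clip gapes about 26 mm
- plain_tip (a point): lower end of the plain jaw, centre of its rubber pad
- clip_jaw (a joint): opening angle of the clip, rad: 0 = pinching the 3 mm tray wall, grows as the tails are squeezed, 0.6 = wide open (stop); counts as wide open above 0.4
- mug: spotted mug, 91 mm high, bystander, origin under it
- honey_jar: honey jar, 71 mm across, 86 mm high, bystander, origin under it
- onion: red onion, 82 mm, bystander, origin under it
- garlic: garlic bulb, 56 mm, bystander near the front edge, origin under it

How it is judged:
By the outcome, as a careful person would: the job done as asked, in the order asked, and still so for the second after the job is handed in, while the arm keeps its last pose, push and grip.
It also fails if it takes over 54 s, if anything falls off the work surface, if the arm or the gripper's body presses on something with over 40 N, if the wrist force passes 120 N, or if a joint passes its speed limit or range.

## Working session

There is one attempt and no reset: what is moved stays moved. The work goes in short steps, Python scripts to look and compute and a tool call to move; the robot and the scene stay as the last step left them, time stands still between calls to the robot, and variables do not carry over. Pictures are saved under pics/ and viewed, at most 10 in all, crops included, and the job is handed in when it is done.

Besides the shell and the picture viewer there is one more tool, called after "Call:" by a JSON object that holds its "method" and its "body". servo_tool: Moves the arm, as the interface text tells. Its arguments: {"type":"object","properties":{"commands":{"type":"string"}},"required":["commands"]}

```bash
mkdir -p pics; python3 - <<'E'
from bench import *
import cv2
for n in("top","side"):
    cv2.imwrite(f"pics/{n}0.png",camera(n)); c=calibration(n); print(n,c)
o=get_obs(); print(o)
E
```

```text
top {'fx': 452.8252164032671, 'fy': 452.8252164032671, 'cx': 282.6870288748196, 'cy': 216.9381325056648, 'R': array([[ 0.01755347, -0.99980103,  0.00947472],
       [-0.98907907, -0.01875059, -0.14618824],
       [ 0.14633681, -0.00680514, -0.98921142]]), 't': array([0.00480979, 0.54789656, 1.14883403])}
side {'fx': 384.33152354589873, 'fy': 384.33152354589873, 'cx': 282.35944334416087, 'cy': 206.96066639505767, 'R': array([[-0.66352932, -0.74810997, -0.00776592],
       [-0.34597548,  0.31603031, -0.88341712],
       [ 0.66334742, -0.58348634, -0.46852309]]), 't': array([0.35180721, 0.26230964, 0.78937543])}
{'time_s': 0.1, 'q': array([-1.40631970e+00,  1.81469844e-01,  1.60788723e+00, -1.83648133e-06,
        1.35385285e+00, -2.06273713e-01]), 'dq': array([ 0.00223609, -0.00067927, -0.00265916,  0.00039558,  0.0008475 ,
       -0.0010357 ]), 'joint_efforts': array([ 1.47703846e-03, -4.45874155e+01, -3.52236700e+01, -1.34819666e-04,
        4.03650105e-03,  2.02036387e-05]), 'eef_pos': array([ 0.20827683, -0.53541382,  0.23048257]), 'eef_rot': array([-8.08480122e-04,  9.82866812e-01,  1.84315425e-01,  1.60017633e-05]), 'wrist_force': array([-0.31822527, -0.83317043,  0.03978475]), 'torque': array([-0.0345188 , -0.00223344,  0.02525462]), 'grasp_force': 0.0, 'opening': 1.0022480566373435}
```

View pics/top0.png

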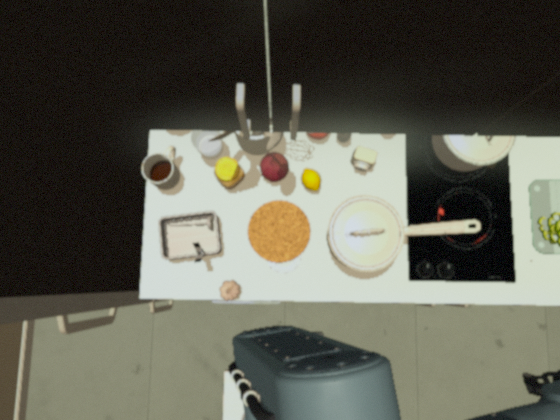

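View pics/side0.png

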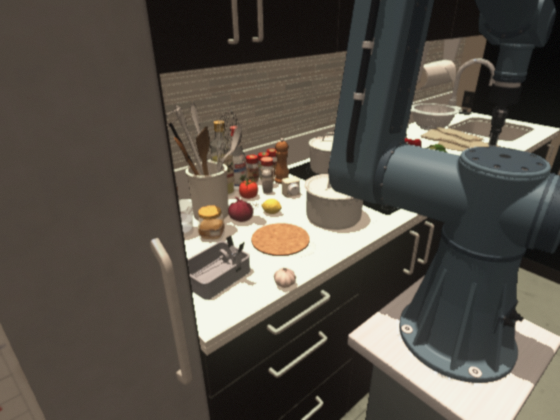

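The top view shows the pan at (366,233) with its handle to the right, the mat at (280,231) and the tray at (191,237) with the clip at about (199,250). The garlic is at (229,290). The side view shows the clip at (236,250) and the pan at (335,200). I'll enlarge both views.

```bash
cat > h.py <<'E'
from bench import *
import cv2, numpy as np
from scipy.spatial.transform import Rotation as Ro
def proj(n,X):
    c=calibration(n); p=c["R"]@np.array(X,float)+c["t"]; return np.array([c["fx"]*p[0]/p[2]+c["cx"],c["fy"]*p[1]/p[2]+c["cy"]])
def ray(n,u,v):
    c=calibration(n); d=c["R"].T@np.array([(u-c["cx"])/c["fx"],(v-c["cy"])/c["fy"],1]); return -c["R"].T@c["t"],d
def onz(n,u,v,z):
    o,d=ray(n,u,v); return o+d*(z-o[2])/d[2]
def tri(a,b):
    (o1,d1),(o2,d2)=ray("top",*a),ray("side",*b)
    s=np.linalg.lstsq(np.c_[d1,-d2],o2-o1,rcond=None)[0]; p,q=o1+d1*s[0],o2+d2*s[1]; return (p+q)/2,np.linalg.norm(p-q)
E
python3 - <<'E'
from h import *
t=cv2.imread("pics/top0.png"); s=cv2.imread("pics/side0.png")
r=lambda a,x0,y0,w,h,k:cv2.resize(a[y0:y0+h,x0:x0+w],None,fx=k,fy=k,interpolation=cv2.INTER_CUBIC)
A=np.zeros((600,800,3),np.uint8)
a=r(t,150,200,80,75,5);A[:375,:400]=a
a=r(t,320,190,80,75,5);A[:375,400:]=a
a=r(s,185,230,80,45,5);A[375:600,:400]=a
a=r(s,295,165,80,45,5);A[375:600,400:]=a
cv2.imwrite("pics/crop0.png",A)
hsv=cv2.cvtColor(t,cv2.COLOR_BGR2HSV)
m=cv2.inRange(hsv,(5,140,80),(20,255,255)); 
for c in cv2.findContours(m,0,2)[0]:
    if cv2.contourArea(c)>500:
        e=cv2.fitEllipse(c); print("mat",e,onz("top",*e[0],.008))
E
```

```text
mat ((278.7359313964844, 231.0675506591797), (58.188270568847656, 58.80501174926758), 105.3067626953125) [0.51393853 0.02452166 0.008     ]
```

View pics/crop0.png

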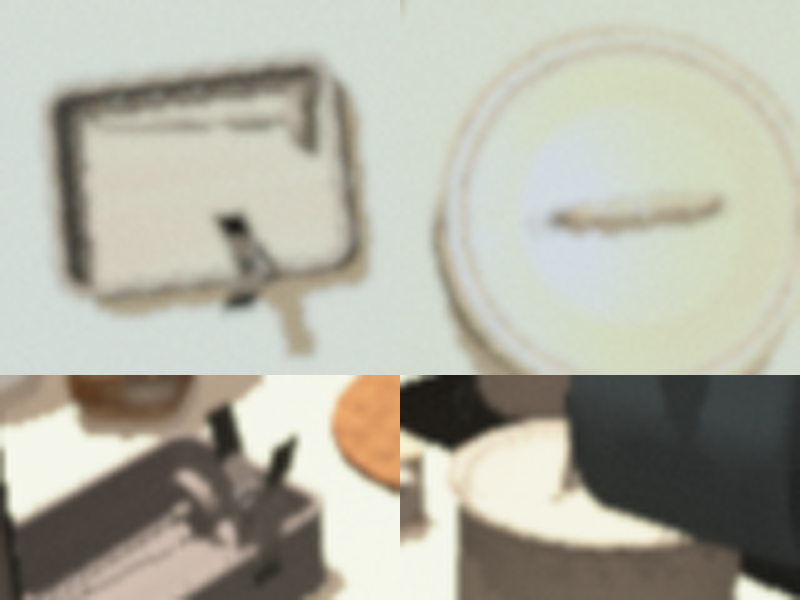

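The crops show the bow bar from top-view pixel (350.4,234.4) to (384.4,231). The clip grips are at top-view (196.4,244.4) far and (198,259.6) near, and at side-view (230,242) and (242,246.6). Next I'll work out positions.

```bash
python3 - <<'E'
from h import *
np.set_printoptions(precision=4,suppress=True)
t=cv2.imread("pics/top0.png")
hsv=cv2.cvtColor(t,cv2.COLOR_BGR2HSV)
m=cv2.inRange(hsv,(3,90,60),(25,255,255)); 
for c in cv2.findContours(m,0,2)[0]:
    if cv2.contourArea(c)>1500:
        e=cv2.fitEllipse(c);(u,v),r=cv2.minEnclosingCircle(c); print("mat",e,u,v,r,onz("top",*e[0],.008),onz("top",u-r,v,.008)-onz("top",u+r,v,.008))
a,b=onz("top",350.4,234.4,.147),onz("top",384.4,231,.147);print("bow",a,b,(a+b)/2,np.linalg.norm(a-b),np.arctan2(*(b-a)[:2][::-1]))
print("far",tri((196.4,244.4),(230,242)),"near",tri((198,259.6),(242,246.6)))
for uv in((196.4,244.4),(198,259.6)):print(onz("top",*uv,.115))
# tray near rim line
a,b=onz("top",165,257,.05),onz("top",219,252.4,.05);print("tray near",a,b,np.linalg.norm(a-b),np.arctan2(*(b-a)[:2][::-1]))
# lid ring points in crop
P=[(452,330),(447,230),(480,110),(540,50),(640,25),(740,50),(790,100)]
for k in range(1):
    W=np.array([onz("top",320+(x-400)/5,190+y/5,.112)[:2] for x,y in P])
    s=np.linalg.lstsq(np.c_[2*W,np.ones(len(W))],(W**2).sum(1),rcond=None)[0];print("pan",s[:2],np.sqrt(s[2]+s[:2]@s[:2]))
o=get_obs();R=Ro.from_quat(o["eef_rot"],scalar_first=True).as_matrix();print(R)
E
```

```text
mat ((278.6683044433594, 231.00057983398438), (60.262123107910156, 60.51671600341797), 88.54481506347656) 278.67822265625 230.96534729003906 30.745710372924805 [0.5141 0.0247 0.008 ] [-0.0031  0.1651  0.    ]
bow [ 0.493  -0.1462  0.147 ] [ 0.5027 -0.2273  0.147 ] [ 0.4978 -0.1867  0.147 ] 0.08169241500033242 -1.4524097347675657
far (array([0.4655, 0.2256, 0.1006]), np.float64(0.0026929250361349896)) near (array([0.4275, 0.2188, 0.1034]), np.float64(0.004417128308164135))
[0.4652 0.224  0.115 ]
[0.4284 0.2185 0.115 ]
tray near [0.4367 0.3148 0.05  ] [0.451 0.177 0.05 ] 0.1385575110933794 -1.467417652366358
pan [ 0.4921 -0.1974] 0.10241557790664962
[[ 0.9321  0.3623 -0.0003]
 [ 0.3623 -0.9321  0.0016]
 [ 0.0003 -0.0016 -1.    ]]
```

Call:
{"method": "servo_tool", "body": {"commands": "0 0 -0.165 0 0 0 1;0 0 -0.165 0 0 0 1;0 0 -0.165 0 0 0 1;0 0 -0.165 0 0 0 1;0 0 -0.165 0 0 0 1"}}

```text
time_s: 0.72
eef_pos: [0.2083, -0.5356, 0.2307]
eef_rot: [-0.001, 0.825, 0.565, 0.0]
wrist_force: [-0.6, 0.7, -0.0]
opening: 1.003
grasp_force: 0.0
```

Call:
{"method": "servo_tool", "body": {"commands": "0 0 -0.165 0 0 0 1;0 0 -0.165 0 0 0 1;0 0 -0.165 0 0 0 1;0 0 0 39 41 0 1;0 0 0 39 41 0 1"}}

```text
time_s: 1.35
eef_pos: [0.2807, -0.4476, 0.2306]
eef_rot: [-0.0, 0.664, 0.748, 0.0]
wrist_force: [0.7, -0.3, 0.1]
opening: 1.004
grasp_force: 0.0
```

Call:
{"method": "servo_tool", "body": {"commands": "0 0 0 39 41 0 1;0 0 0 39 41 0 1;0 0 0 39 41 0 1;0 0 0 39 41 0 1;0 0 0 39 41 0 1"}}

```text
time_s: 1.98
eef_pos: [0.4614, -0.2288, 0.2311]
eef_rot: [-0.0, 0.663, 0.748, -0.0]
wrist_force: [0.1, -0.5, -0.1]
opening: 0.998
grasp_force: 0.0
```

Call:
{"method": "servo_tool", "body": {"commands": "0 0 0 36 39 0 1;0 0 0 0 0 0 1;0 0 0 0 0 0 1"}}

```text
time_s: 2.35
eef_pos: [0.4947, -0.19, 0.2308]
eef_rot: [-0.0, 0.663, 0.749, -0.0]
wrist_force: [0.2, 0.2, 0.1]
opening: 0.993
grasp_force: 0.0
```

Call:
{"method": "servo_tool", "body": {"commands": "0 0 0 3 3 40 1;0 0 0 0 0 40 0.6;0 0 0 0 0 20 0.35;0 0 0 0 0 0 0.35;0 0 0 0 0 0 0.35"}}

```text
time_s: 2.98
eef_pos: [0.4978, -0.188, 0.1323]
eef_rot: [0.001, 0.664, 0.748, 0.0]
wrist_force: [0.0, -1.1, 0.6]
opening: 0.35
grasp_force: 0.0
```

```bash
python3 - <<'E'
from h import *
t=camera("top");s=camera("side");o=get_obs();p=o["eef_pos"];print(p,o["opening"],o["wrist_force"])
r=lambda a,c,w,h,k:cv2.resize(a[int(c[1])-h//2:int(c[1])-h//2+h,int(c[0])-w//2:int(c[0])-w//2+w],None,fx=k,fy=k,interpolation=cv2.INTER_CUBIC)
print(proj("top",p),proj("side",p))
cv2.imwrite("pics/g1.png",np.hstack([r(t,proj("top",p),80,100,5),r(s,proj("side",p),80,100,5)]))
cv2.imwrite("pics/g1t.png",t);cv2.imwrite("pics/g1s.png",s)
E
```

```text
[ 0.49831097 -0.18783277  0.13276423] 0.3525333004104458 [ 0.50557754  0.42767179 -0.48840225]
[366.72738853 233.17337469] [335.25271159 178.40198601]
```

View pics/g1.png

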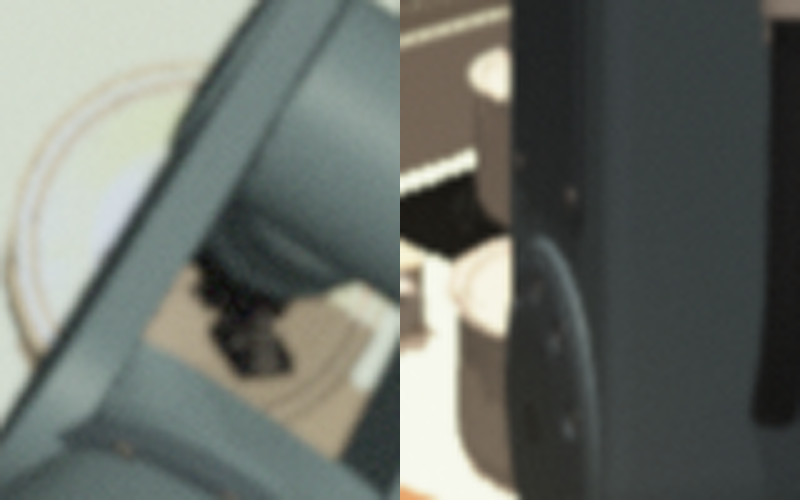

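The arm hides the bow in both views, so I'll close step by step and feel for contact.

Call:
{"method": "servo_tool", "body": {"commands": "0 0 0 0 0 2 0.25;0 0 0 0 0 0 0.22"}}

```text
time_s: 3.32
eef_pos: [0.4978, -0.1868, 0.1296]
eef_rot: [0.0, 0.663, 0.748, 0.0]
wrist_force: [0.8, 0.1, 0.8]
opening: 0.215
grasp_force: 0.0
```

Call:
{"method": "servo_tool", "body": {"commands": "0 0 0 0 0 0 0.19;0 0 0 0 0 0 0.17"}}

```text
time_s: 3.58
eef_pos: [0.4981, -0.1868, 0.1296]
eef_rot: [0.001, 0.663, 0.748, 0.0]
wrist_force: [2.2, 0.2, 1.0]
opening: 0.172
grasp_force: 0.9
```

Call:
{"method": "servo_tool", "body": {"commands": "0 0 0 0 0 0 0.15;0 0 0 0 0 0 0.14"}}

```text
time_s: 3.82
eef_pos: [0.4982, -0.1868, 0.1296]
eef_rot: [0.001, 0.663, 0.748, 0.0]
wrist_force: [4.3, 1.0, 1.3]
opening: 0.142
grasp_force: 1.7
```

The bar sits about 3 mm to +x, so I'll shift the tool to match and close.

Call:
{"method": "servo_tool", "body": {"commands": "0 0 0 0 3 0 0.16;0 0 0 0 0 0 0.13;0 0 0 0 0 0 0.11"}}

```text
time_s: 4.2
eef_pos: [0.5003, -0.1863, 0.129]
eef_rot: [-0.0, 0.663, 0.748, -0.0]
wrist_force: [-0.6, 0.1, 0.1]
opening: 0.112
grasp_force: 0.0
```

Call:
{"method": "servo_tool", "body": {"commands": "0 0 0 0 0 0 0;0 0 0 0 0 0 0;0 0 0 0 0 0 0"}}

```text
time_s: 4.58
eef_pos: [0.5004, -0.1864, 0.1292]
eef_rot: [-0.0, 0.663, 0.748, -0.0]
wrist_force: [-0.8, -0.4, 0.6]
opening: 0.08
grasp_force: 58.7
```

Call:
{"method": "servo_tool", "body": {"commands": "0 0 0 0 0 -8 0;0 0 0 0 0 -15 0;0 0 0 0 0 -20 0;0 0 0 0 0 -12 0;0 0 0 0 0 0 0"}}

```text
time_s: 5.2
eef_pos: [0.5014, -0.1869, 0.1858]
eef_rot: [0.001, 0.663, 0.748, 0.0]
wrist_force: [-0.4, 0.0, -2.9]
opening: 0.077
grasp_force: 58.6
```

Call:
{"method": "servo_tool", "body": {"commands": "0 0 0 15 3 0 0;0 0 0 30 6 0 0;0 0 0 40 7 0 0;0 0 0 40 7 0 0;0 0 0 35 7 0 0"}}

```text
time_s: 5.82
eef_pos: [0.5102, -0.0214, 0.1832]
eef_rot: [-0.001, 0.663, 0.748, -0.0]
wrist_force: [0.6, -0.1, -3.8]
opening: 0.079
grasp_force: 58.6
```

Call:
{"method": "servo_tool", "body": {"commands": "0 0 0 28 5 0 0;0 0 0 20 3 0 0;0 0 0 0 0 25 0;0 0 0 0 0 35 0;0 0 0 0 0 30 0"}}

```text
time_s: 6.45
eef_pos: [0.5121, 0.0259, 0.0923]
eef_rot: [-0.001, 0.663, 0.748, -0.0]
wrist_force: [1.0, -1.1, -3.3]
opening: 0.08
grasp_force: 58.5
```

Call:
{"method": "servo_tool", "body": {"commands": "0 0 0 0 0 20 0;0 0 0 0 0 20 0;0 0 0 0 0 10 0;0 0 0 0 0 0 0"}}

```text
time_s: 6.95
eef_pos: [0.5124, 0.0253, 0.0434]
eef_rot: [-0.001, 0.663, 0.748, -0.001]
wrist_force: [-0.0, 0.7, -2.9]
opening: 0.076
grasp_force: 58.6
```

Call:
{"method": "servo_tool", "body": {"commands": "0 0 0 0 0 5 0;0 0 0 0 0 3 0;0 0 0 0 0 1.5 0;0 0 0 0 0 0 0"}}

```text
time_s: 7.45
eef_pos: [0.5135, 0.0246, 0.0349]
eef_rot: [0.0, 0.663, 0.748, 0.0]
wrist_force: [0.2, -0.5, -3.7]
opening: 0.079
grasp_force: 58.6
```

Call:
{"method": "servo_tool", "body": {"commands": "0 0 0 0 0 1 0;0 0 0 0 0 1 0;0 0 0 0 0 0 0"}}

```text
time_s: 7.82
eef_pos: [0.5134, 0.0246, 0.0327]
eef_rot: [-0.0, 0.663, 0.748, -0.0]
wrist_force: [0.6, -0.5, -3.3]
opening: 0.074
grasp_force: 58.6
```

Call:
{"method": "servo_tool", "body": {"commands": "0 0 0 0 0 1 0;0 0 0 0 0 0 0"}}

```text
time_s: 8.07
eef_pos: [0.5134, 0.0246, 0.0317]
eef_rot: [-0.0, 0.663, 0.748, -0.0]
wrist_force: [-0.3, -0.0, -3.8]
opening: 0.075
grasp_force: 58.6
```

Call:
{"method": "servo_tool", "body": {"commands": "0 0 0 0 0 1 0;0 0 0 0 0 0 0"}}

```text
time_s: 8.32
eef_pos: [0.5135, 0.0246, 0.0313]
eef_rot: [0.0, 0.663, 0.748, -0.0]
wrist_force: [-2.9, 0.5, 4.2]
opening: 0.079
grasp_force: 59.6
```

Contact with the mat. I'll open, rise, and look at the lid, pan and clip.

Call:
{"method": "servo_tool", "body": {"commands": "0 0 0 0 0 0 0.15;0 0 0 0 0 0 0.3;0 0 0 0 0 0 0.4;0 0 0 0 0 -10 0.4;0 0 0 0 0 -40 0.6"}}

```text
time_s: 8.95
eef_pos: [0.5114, 0.0249, 0.0797]
eef_rot: [-0.002, 0.664, 0.748, -0.001]
wrist_force: [0.6, -1.1, 0.2]
opening: 0.585
grasp_force: 0.0
```

Call:
{"method": "servo_tool", "body": {"commands": "0 0 0 0 0 -50 1;0 0 0 0 0 -60 1;0 0 0 0 -60 0 1;0 0 0 0 -60 0 1;0 0 0 0 0 0 1"}}

```text
time_s: 9.57
eef_pos: [0.3903, 0.0109, 0.1904]
eef_rot: [-0.0, 0.664, 0.748, -0.0]
wrist_force: [0.5, 0.2, 0.2]
opening: 0.998
grasp_force: 0.0
```

```bash
python3 - <<'E'
from h import *
cv2.imwrite("pics/t2.png",camera("top"));cv2.imwrite("pics/s2.png",camera("side"));t=cv2.imread("pics/t2.png");s=cv2.imread("pics/s2.png")
print(get_obs()["eef_pos"])
r=lambda a,x0,y0,w,h,k:cv2.resize(a[y0:y0+h,x0:x0+w],None,fx=k,fy=k,interpolation=cv2.INTER_CUBIC)
A=np.zeros((600,800,3),np.uint8)
A[:300]=r(t,150,180,320,120,2.5)
A[300:,:400]=r(s,180,180,200,150,2)
A[300:,400:]=r(t,320,185,100,75,4)
cv2.imwrite("pics/c2.png",A)
E
```

```text
[0.39478959 0.01003083 0.19192516]
```

View pics/c2.png

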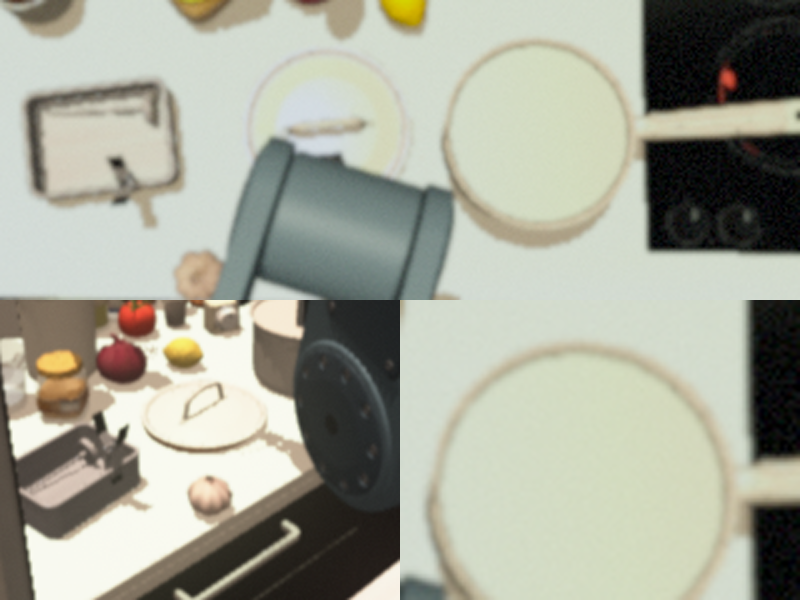

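The lid lies flat and centred on the mat, with the bow at about (305,127) in the strip. The pan is open, its rim centred near top-view (365.5,233). Now I'll fit the rim precisely and refine the clip and tray.

```bash
python3 - <<'E'
from h import *
from scipy.optimize import least_squares
np.set_printoptions(precision=4,suppress=True)
t=cv2.imread("pics/t2.png").astype(np.float32); g=t[...,0] # blue: tan ring dark in blue
c0=np.array([.5,-.187]); rr=np.arange(.075,.112,.0005); pts=[]
for a in np.radians(np.arange(0,360,10)):
    q=np.array([proj("top",[*(c0+r*np.array([np.cos(a),np.sin(a)])),.11]) for r in rr]).astype(np.float32)
    p=cv2.remap(g,q[None,:,0],q[None,:,1],cv2.INTER_CUBIC)[0]; d=np.gradient(cv2.GaussianBlur(p[None],(9,1),0)[0])
    i,j=d.argmin(),d.argmax(); print(int(np.degrees(a)),"in %.4f %.1f out %.4f %.1f"%(rr[i],d[i],rr[j],d[j]))
    pts.append((a,rr[i],rr[j]))
np.save("rim.npy",pts)
E
```

```text
0 in 0.0890 -3.5 out 0.0960 3.5
10 in 0.0875 -4.7 out 0.0950 3.9
20 in 0.0880 -3.9 out 0.0965 3.4
29 in 0.0870 -4.4 out 0.0950 3.9
40 in 0.0870 -3.9 out 0.0940 4.2
50 in 0.0860 -3.0 out 0.0940 3.4
59 in 0.0865 -3.8 out 0.0925 4.1
70 in 0.0855 -3.7 out 0.0925 4.0
80 in 0.0850 -3.2 out 0.0915 3.6
90 in 0.0875 -5.2 out 0.0935 5.3
100 in 0.0860 -3.8 out 0.0960 6.9
110 in 0.0845 -3.9 out 0.0955 7.7
119 in 0.1090 -6.8 out 0.0980 7.3
130 in 0.1085 -5.4 out 0.1020 3.6
140 in 0.0905 -5.0 out 0.1055 5.9
150 in 0.0875 -3.0 out 0.1080 5.7
160 in 0.0840 -3.6 out 0.1095 5.9
170 in 0.0840 -2.3 out 0.1095 5.3
180 in 0.0845 -3.2 out 0.1100 5.8
190 in 0.0935 -3.3 out 0.1080 5.4
200 in 0.0845 -2.6 out 0.1060 5.8
210 in 0.0950 -3.0 out 0.1025 5.6
220 in 0.0845 -2.6 out 0.0995 5.4
230 in 0.0860 -3.2 out 0.0955 3.4
239 in 0.0860 -3.2 out 0.0935 3.6
250 in 0.1105 -9.6 out 0.0930 3.2
260 in 0.1085 -8.5 out 0.0920 1.3
270 in 0.0865 -3.2 out 0.0930 1.9
280 in 0.0870 -3.4 out 0.0940 2.1
290 in 0.1100 -7.5 out 0.0960 2.5
300 in 0.0885 -3.1 out 0.0965 3.3
310 in 0.0880 -3.1 out 0.0975 2.9
320 in 0.0880 -4.2 out 0.0945 3.3
330 in 0.0885 -3.2 out 0.0975 3.4
340 in 0.0885 -3.0 out 0.0980 3.6
350 in 0.0875 -3.2 out 0.0955 4.4
```

The rim centre comes out at about (0.5015,-0.1875), which agrees with the bow grasp. Now to the clip.

Call:
{"method": "servo_tool", "body": {"commands": "0 0 0 40 15 0 1;0 0 0 45 17 0 1;0 0 0 45 17 0 1;0 0 0 45 17 0 1;0 0 0 29 10.5 0 1"}}

```text
time_s: 10.3
eef_pos: [0.4477, 0.2247, 0.191]
eef_rot: [0.0, 0.663, 0.749, 0.001]
wrist_force: [0.2, -1.2, -0.2]
opening: 0.996
grasp_force: 0.0
```

Call:
{"method": "servo_tool", "body": {"commands": "0 0 0 0 0 40 1;0 0 0 0 0 25 1;0 0 0 0 0 0 1;0 0 0 0 0 0 0.9"}}

```text
time_s: 10.8
eef_pos: [0.4473, 0.2224, 0.1267]
eef_rot: [0.0, 0.663, 0.748, 0.001]
wrist_force: [-0.2, 0.6, -0.0]
opening: 0.9
grasp_force: 0.0
```

```bash
python3 - <<'E'
from h import *
t=camera("top");s=camera("side");o=get_obs();p=o["eef_pos"];print(p,o["opening"],o["wrist_force"])
r=lambda a,c,w,h,k:cv2.resize(a[int(c[1])-h//2:int(c[1])-h//2+h,int(c[0])-w//2:int(c[0])-w//2+w],None,fx=k,fy=k,interpolation=cv2.INTER_CUBIC)
print(proj("top",p),proj("side",p))
cv2.imwrite("pics/g3.png",np.hstack([r(t,proj("top",p),80,100,5),r(s,proj("side",p),80,100,5)]))
E
```

```text
[0.44734924 0.22225726 0.12726215] 0.8993279814750779 [0.14261401 0.37947285 0.03437315]
[195.88585864 251.3765991 ] [234.24019926 234.96750381]
```

View pics/g3.png

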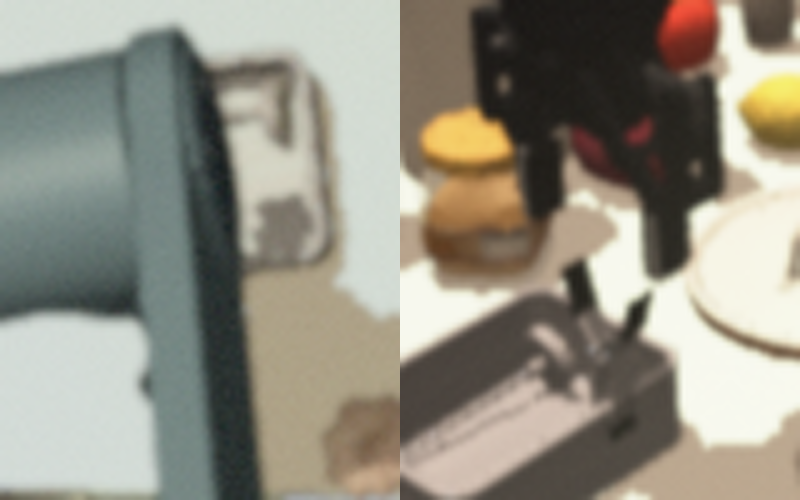

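The side view shows the fingers straddling the clip and nearly centred, with the finger midpoint at crop (604,243) and the grips' midpoint at (610,280). I'll descend and close by feel.

Call:
{"method": "servo_tool", "body": {"commands": "0 0 0 -1.5 0 20 0.9;0 0 0 0 0 23 0.8;0 0 0 0 0 0 0.7;0 0 0 0 0 0 0.64;0 0 0 0 0 0 0.62"}}

```text
time_s: 11.52
eef_pos: [0.4471, 0.2207, 0.0842]
eef_rot: [0.001, 0.663, 0.748, 0.001]
wrist_force: [-0.3, 0.2, -0.9]
opening: 0.618
grasp_force: 0.0
```

Call:
{"method": "servo_tool", "body": {"commands": "0 0 0 0 0 0 0.58;0 0 0 0 0 0 0.58"}}

```text
time_s: 11.78
eef_pos: [0.4464, 0.2206, 0.0833]
eef_rot: [0.0, 0.663, 0.748, 0.0]
wrist_force: [0.4, 0.4, -0.2]
opening: 0.582
grasp_force: 0.2
```

Call:
{"method": "servo_tool", "body": {"commands": "0 0 0 0 0 0 0.55;0 0 0 0 0 0 0.55"}}

```text
time_s: 12.02
eef_pos: [0.4459, 0.2204, 0.0827]
eef_rot: [-0.0, 0.663, 0.748, -0.0]
wrist_force: [0.2, 0.0, -0.1]
opening: 0.551
grasp_force: 3.0
```

Call:
{"method": "servo_tool", "body": {"commands": "0 0 0 0 0 0 0.5;0 0 0 0 0 0 0.46;0 0 0 0 0 0 0.42"}}

```text
time_s: 12.4
eef_pos: [0.446, 0.2204, 0.0827]
eef_rot: [-0.0, 0.663, 0.748, -0.0]
wrist_force: [1.0, -0.4, -1.1]
opening: 0.422
grasp_force: 4.7
```

Call:
{"method": "servo_tool", "body": {"commands": "0 0 0 0 0 0 0.38;0 0 0 0 0 0 0.34;0 0 0 0 0 0 0.3"}}

```text
time_s: 12.78
eef_pos: [0.446, 0.2205, 0.0828]
eef_rot: [-0.0, 0.663, 0.748, -0.0]
wrist_force: [0.7, 0.7, -0.2]
opening: 0.298
grasp_force: 6.3
```

Call:
{"method": "servo_tool", "body": {"commands": "0 0 0 0 0 0 0.27;0 0 0 0 0 0 0.24;0 0 0 0 0 0 0.2;0 0 0 0 0 0 0.2"}}

```text
time_s: 13.28
eef_pos: [0.446, 0.2205, 0.0828]
eef_rot: [0.0, 0.663, 0.748, 0.0]
wrist_force: [0.4, -0.5, -0.5]
opening: 0.233
grasp_force: 61.0
```

```bash
python3 - <<'E'
from h import *
t=camera("top");s=camera("side");o=get_obs();p=o["eef_pos"];print(p,o["opening"],o["wrist_force"],o["torque"],o["grasp_force"])
r=lambda a,c,w,h,k:cv2.resize(a[int(c[1])-h//2:int(c[1])-h//2+h,int(c[0])-w//2:int(c[0])-w//2+w],None,fx=k,fy=k,interpolation=cv2.INTER_CUBIC)
cv2.imwrite("pics/g4.png",r(s,proj("side",p)+[0,5],80,60,9))
E
```

```text
[0.44605434 0.22046588 0.08282058] 0.23717843583152723 [-0.60478252  0.3629808  -1.10992701] [-0.03582825  0.01210412 -0.00216647] 61.01964712142944
```

View pics/g4.png

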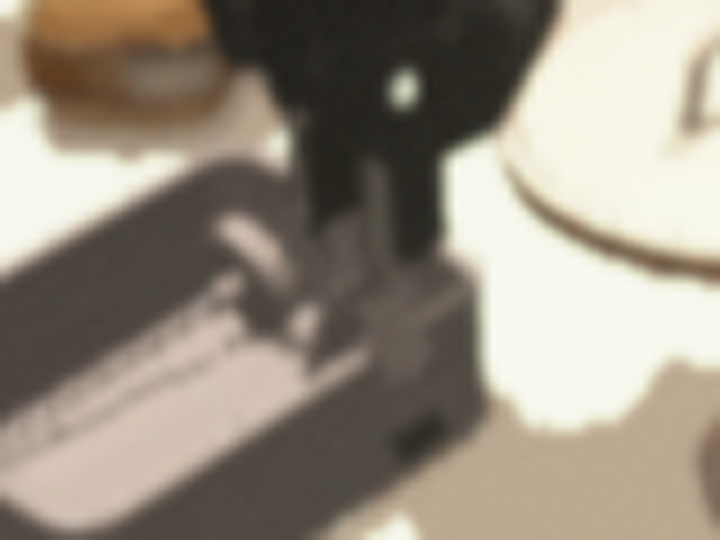

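The clip is squeezed to the stop, with its jaws clear of the wall on both sides. I'll lift it straight up.

Call:
{"method": "servo_tool", "body": {"commands": "0 0 0 0 0 -5 0.2;0 0 0 0 0 -10 0.2;0 0 0 0 0 -15 0.2;0 0 0 0 0 -20 0.2;0 0 0 0 0 -25 0.2"}}

```text
time_s: 14.0
eef_pos: [0.446, 0.2205, 0.1593]
eef_rot: [0.0, 0.663, 0.748, 0.0]
wrist_force: [0.4, 0.5, 0.1]
opening: 0.232
grasp_force: 61.0
```

Call:
{"method": "servo_tool", "body": {"commands": "0 0 0 0 0 -25 0.2;0 0 0 0 0 -20 0.2;0 0 0 0 0 0 0.2;0 0 0 0 0 0 0.2"}}

```text
time_s: 14.5
eef_pos: [0.4457, 0.2204, 0.2025]
eef_rot: [-0.0, 0.663, 0.748, -0.0]
wrist_force: [0.3, 0.0, -1.7]
opening: 0.238
grasp_force: 61.0
```

```bash
python3 - <<'E'
from h import *
t=camera("top");s=camera("side");o=get_obs();p=o["eef_pos"];print(p,o["opening"],o["wrist_force"],o["torque"],o["grasp_force"])
r=lambda a,c,w,h,k:cv2.resize(a[int(c[1])-h//2:int(c[1])-h//2+h,int(c[0])-w//2:int(c[0])-w//2+w],None,fx=k,fy=k,interpolation=cv2.INTER_CUBIC)
c=proj("side",p)+[0,25];print(c)
cv2.imwrite("pics/s5.png",s);cv2.imwrite("pics/g5.png",r(s,c,80,60,9))
for dz in(0,-.02,-.04,-.057):print(dz,(proj("side",p+[0,0,dz])-[int(c[0])-40,int(c[1])-30])*9)
E
```

```text
[0.4453689  0.22027476 0.20184246] 0.23314509597440936 [-0.54667503 -0.11738781 -0.93713208] [0.04565913 0.01508955 0.01536167] 61.018792390823364
[233.26942486 231.74895844]
0 [362.42482371  51.74062596]
-0.02 [367.79422977 121.92018383]
-0.04 [373.04934541 190.60593568]
-0.057 [377.42903407 247.84962526]
```

View pics/g5.png

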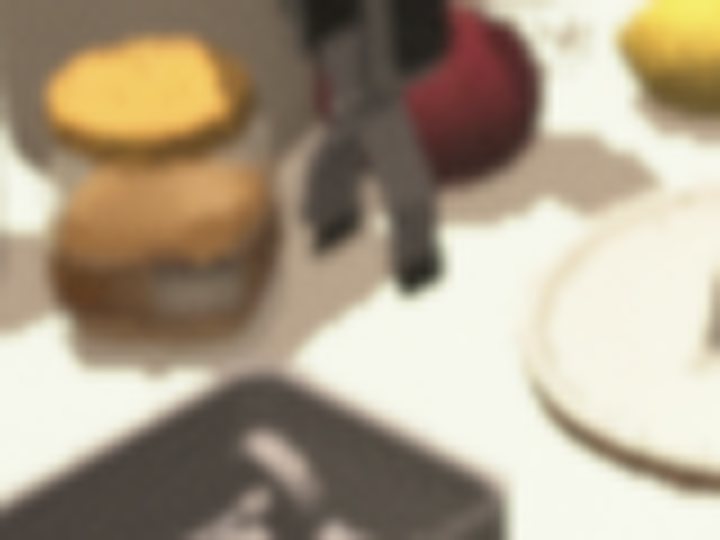

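The clip is held centred with its jaw ends about 59 mm below the TCP: near tip at (415,280), far tip at (332,238). I'll carry it over to above the pan's near rim.

Call:
{"method": "servo_tool", "body": {"commands": "0 0 0 -25 -5 0 0.2;0 0 0 -45 -9.2 0 0.2;0 0 0 -45 -9.2 0 0.2;0 0 0 -45 -9.2 0 0.2;0 0 0 -45 -9.2 0 0.2"}}

```text
time_s: 15.22
eef_pos: [0.4283, 0.0107, 0.202]
eef_rot: [-0.001, 0.663, 0.748, -0.0]
wrist_force: [0.7, -0.3, -0.7]
opening: 0.234
grasp_force: 61.0
```

Call:
{"method": "servo_tool", "body": {"commands": "0 0 0 -45 -9.2 0 0.2;0 0 0 -45 -9.2 0 0.2;0 0 0 -45 -9.2 0 0.2;0 0 0 -45 -9.2 0 0.2;0 0 0 -26 -5 0 0.2"}}

```text
time_s: 15.85
eef_pos: [0.4114, -0.1994, 0.202]
eef_rot: [-0.001, 0.664, 0.748, -0.0]
wrist_force: [0.3, 0.3, -0.6]
opening: 0.236
grasp_force: 61.0
```

Call:
{"method": "servo_tool", "body": {"commands": "0 0 0 0 0 0 0.2;0 0 0 0 0 0 0.2"}}

```text
time_s: 16.1
eef_pos: [0.4119, -0.1967, 0.202]
eef_rot: [-0.001, 0.663, 0.748, 0.0]
wrist_force: [0.3, -0.0, -1.4]
opening: 0.235
grasp_force: 61.0
```

```bash
python3 - <<'E'
from h import *
t=camera("top");s=camera("side");o=get_obs();p=o["eef_pos"];print(p,o["opening"],o["wrist_force"],o["grasp_force"])
cv2.imwrite("pics/t6.png",t)
A=np.hstack([t[170:290,290:420],s[130:250,280:390]]);cv2.imwrite("pics/g6.png",cv2.resize(A,None,fx=3.3,fy=3.3,interpolation=cv2.INTER_CUBIC))
E
```

```text
[ 0.4121317  -0.19643777  0.20238199] 0.2353772603203339 [-0.13320018  0.47680044 -1.1065588 ] 61.019142866134644
```

View pics/g6.png

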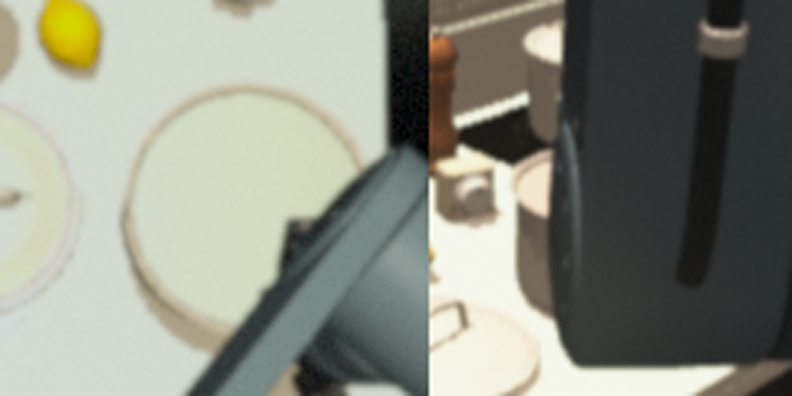

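The arm hides the clip here. The geometry leaves about ±8 mm of clearance, so I'll descend slowly and watch the force.

Call:
{"method": "servo_tool", "body": {"commands": "0 0 0 0 -1 15 0.2;0 0 0 0 0 15 0.2;0 0 0 0 0 8 0.2;0 0 0 0 0 0 0.2"}}

```text
time_s: 16.7
eef_pos: [0.4107, -0.1971, 0.1637]
eef_rot: [-0.001, 0.663, 0.748, -0.0]
wrist_force: [-0.5, 0.6, -0.5]
opening: 0.236
grasp_force: 61.0
```

Call:
{"method": "servo_tool", "body": {"commands": "0 0 0 0 0 5 0.2;0 0 0 0 0 5 0.2;0 0 0 0 0 5 0.2;0 0 0 0 0 4 0.2;0 0 0 0 0 0 0.2"}}

```text
time_s: 17.32
eef_pos: [0.411, -0.1975, 0.1454]
eef_rot: [-0.0, 0.663, 0.748, -0.0]
wrist_force: [0.2, 0.5, -0.5]
opening: 0.236
grasp_force: 61.0
```

```bash
python3 - <<'E'
from h import *
np.set_printoptions(precision=4,suppress=True)
t=camera("top");o=get_obs();p=o["eef_pos"];print(p,o["opening"],o["wrist_force"],o["torque"],o["grasp_force"])
d=np.array([.5015,-.1875])-p[:2];print("axis dist",np.hypot(*d))
a=cv2.imread("pics/t6.png")[180:270,322:345].astype(int);print("pan shift check",np.abs(a-t[180:270,322:345]).mean(),np.abs(a-t[180:270,322:345]).max())
for n in(1,2):  # rim drift vs picture before
    r=cv2.phaseCorrelate(cv2.imread("pics/t2.png",0)[185:225,325:400].astype(np.float32),cv2.cvtColor(t,6)[185:225,325:400].astype(np.float32))
print(r)
E
```

```text
[ 0.4112 -0.1977  0.1456] 0.2335084958707317 [-0.2502  0.8126 -0.6446] [-0.0002  0.0287 -0.0587] 61.019883155822754
axis dist 0.09090024208187941
pan shift check 0.9244766505636071 7
((0.3340847810287144, 0.05588028494124231), 0.8202749557495117)
```

Call:
{"method": "servo_tool", "body": {"commands": "0 0 0 0 0 2 0.2;0 0 0 0 0 0 0.2;0 0 0 0 0 0 0.2"}}

```text
time_s: 17.75
eef_pos: [0.4113, -0.1978, 0.1439]
eef_rot: [0.0, 0.663, 0.748, 0.0]
wrist_force: [0.1, 0.2, -0.5]
opening: 0.234
grasp_force: 61.0
```

```bash
python3 -c "
from bench import *
o=get_obs();print(o['eef_pos'],o['wrist_force'],o['opening']);print(hand_in())"
```

```text
[ 0.41129658 -0.19775206  0.14387071] [ 0.06599099  0.21387608 -0.51681324] 0.23390400584698534
the job is handed in; nothing more can be done
None
```

I handed the job in at about 18 s: the lid lies flat on the cork mat, and the clip is held squeezed wide open over the pan's near rim, probe tube inside and jaw ends about 25 mm below it. The arm hid the clip from both cameras there, so its position comes from geometry and from no contact force being felt.

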